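Trip-test the spray booth and hold the jet fuselage up for spraying

ROBOT

A 6-joint arm with a two-finger parallel gripper is mounted at the origin on the work surface. World frame = base frame: x ahead of the robot, y to its left, z up, the work surface at z = 0. Lengths are in m, angles in rad, forces in N, time in s.
With the tool pointing down it reaches from about 0.4 to 0.925 m from the base axis. Payload 3.4 kg.
Tool frame: the origin (TCP) lies at the very end of the fingers, on their centre line; the grasp point (between the pads) lies 19 mm behind it; y points along the fingers, x is the direction in which the jaws open and shut, and the axes are right-handed (so a half turn about y gives the same grasp; the last joint's range is limited). The gripper opens to 85 mm and grips with 20 to 120 N. Pads are 22 mm wide; open, the fingers measure 114 mm over their backs; the gripper's body (76 mm by 85 mm) begins 54 mm behind the grasp point. The pads swing forward as they close: fully open they stand 13 mm farther back than shut.
Start: joints at [-1.284, 0.307, 1.506, -0, 1.328, -0.073], TCP at [0.202, -0.538, 0.21] pointing down, gripper open.
Joint ranges: [-3.12, 3.12], [-1.05, 2.28], [0.14, 2.33], [-1.42, 4.57], [0.1, 2.73], [-2.68, 2.68]. Speed limits (rad/s): [2.57, 2.57, 3.14, 3.14, 3.14, 3.14].

INTERFACE

Orientations are given as a rotation vector (axis times angle).
In Python, from plant import bot, optics, order gives the robot as it stands.
- The arm moves only by the shell command python3 -m creep 'ROWS' [FORCE]. ROWS is JSON, a list that holds one entry, the list of rows, each a list of 7 numbers: the turn, a rotation vector about the tool's x, y, z in degrees, then the shift along the tool's x, y, z in m, then the closure, from -1 (fully open) to 1 (shut). In form: [[[wx, wy, wz, x, y, z, jaw], ...]]. A call has 1 to 5 rows; each row is the pose to reach, as a shift and turn from the pose measured when the call began, along the tool's axes at that moment; what a row does not reach only later rows make up. A row lasts 1/10 s, in which the tool goes at most 50 mm and 8.59 degrees, less where a joint would pass 70% of its speed; a pose out of reach is approached as far as the arm can. A call with a gripper value outside its range is refused whole. The fingers move at their own pace and stop on an object; FORCE is the grip in N (left out, the last holds). Time passes only in rows, so rows that repeat a pose let the fingers close. It gives the time, the measured TCP pose, the force and the opening at its end, in the units of the state.
- bot.state(): the state, without advancing time (a new reading comes with each control period).
- optics.snapshot(name): name is "scene" or "top"; returns (picture, depth): 384x512x3 uint8, red, green, blue; 384x512 float32, m along the optical axis (not along the pixel's ray), 0 where there is no reading.
- optics.camera_info(name): a dict with "mtx" (3x3 intrinsics, pixels), "position" and "orientation" of the camera in the world. Camera axes: x right, y up, looking along -z (the intrinsics and any distortion apply to the point x, -y, -z); pixel columns grow to the right and rows downward; lengths in m; the calibration is good to about 2 mm. A picture is of the moment at which its call begins. camera_info takes no time and is no camera call.
- order.close_job(): hands the job in, once; it reports no verdict.
The state is a dict: "clock": time; "joint_pos": joint angles; "dq": joint speeds; "tau": joint torques, N m; "ee_pos": TCP position; "eef_rot": TCP orientation; "contact_force": force on the tool from outside, world axes, zero at the start; "wrist_torque": the same for the moment, N m; "finger_gap": finger opening in m.
Only numpy, scipy, OpenCV 4.12 (cv2) and the standard library are available. Lean on these libraries where they do the work, as an engineer would, in place of code of your own. Each camera call takes 0.05 s, during which the arm holds its last target. There are 200 camera calls.

TASK

Before spraying, test the booth's safety trip: press the yellow test button down until the red lever drops, then lift the lever back up until it rests against its rear stop. Then lift the green jet fuselage off its plywood cradle and, keeping it level, carry it over to the round black mat in front of the spray booth. Finish while holding it there, level and still, with its middle over the middle of the mat and its underside 10 to 25 cm above the mat; do not put it down or let go, and leave the jars, clamp, brush rest and brush where they are.

Things in the scene. Friction and masses are not known exactly. Their poses are not given: they have to be found in the camera images.
- trip_unit: grey plastic box fixed to the desk, 90 (x) x 170 (y) x 60 mm high; origin at the centre of its underside; its own -x side is the front, towards the robot. The red lever stands at the front on its -y half, the yellow button is on top on its +y half.
- button_top (a point): centre of the top face of the round yellow test button, 26 mm diameter, 76 mm above the desk when not pressed (16 mm above the box's top), 83 mm along the box's y from the lever.
- test_button (a joint): travel of the test button in m: 0 out, 0.008 fully down; springs back. Fully down takes about 5 N; the lever is released at about 5 mm.
- trip_lever (a joint): angle of the red lever in rad: 0 = up against its rear stop (leaning 18 degrees back, away from the robot), 1.8 = dropped (almost level, out over the box's front, 30 mm beyond it). Turns about the box's y axis. Its weight makes it fall back to the stop below about 0.3 rad, forward and down beyond that. Lifting takes under 1 N. Pressing the button releases it.
- lever_hinge (a point): centre of the lever's hinge axis (which runs along the box's y), 62 mm above the desk, 25 mm in front of the box's centre, 35 mm towards the box's -y.
- lever_tip (a point): centre of the red crossbar at the lever's end, 50 mm from the hinge: a round bar 12 mm in diameter and 24 mm long lying along the box's y; it can be pinched end to end from above and turns in the grip. 66 mm above the desk when the lever is dropped, 110 mm when it is up; the lever's shaft is 8 mm thick. Nothing is under it when dropped.
- cradle: plywood cradle fixed to the desk: base 130 x 60 x 10 mm with two uprights 8 mm thick at 48 mm either side of its centre (along its x), which carry the fuselage 45 mm above the desk; small cheeks 6 mm high stand 2 mm beside the fuselage on each upright. Origin at the centre of its underside.
- fuselage: loose green plastic jet fuselage, 225 mm long along its x (nose +x), 0.08-0.17 kg. Middle part: 120 mm long, 32 mm wide (y), 26 mm high, flat sides; grip it there across y. Origin: centre of the underside of the middle part, within 5 mm of the balance point along x. Canopy 8 mm high on top 22-66 mm ahead, tail fin 28 mm high 54-96 mm behind. Starts on the cradle, axes along the cradle's.
- booth: clear acrylic spray booth fixed to the desk, 200 mm deep (x), 300 mm wide (y), 232 mm high with a white fan box behind; its open mouth faces its own -x; origin at the centre of its underside. A white sill 4 mm thick runs out in front and carries the mat. The small rocker on it is not needed.
- booth_mat (a point): centre of the top face of the round black spray mat, 120 mm diameter, 6 mm above the desk, 120 mm in front of the booth's mouth; a small yellow dot marks it.
- jar_blue: paint jar with blue cap, 40 mm diameter, 50 mm high, to be left alone; origin at the centre of its underside
- jar_amber: paint jar with orange cap, 40 mm diameter, 50 mm high, to be left alone; origin at the centre of its underside
- clamp: silver aluminium clamp lying flat, 70 x 115 x 14 mm, to be left alone; origin under its middle
- brush_rest: white ceramic brush rest, 50 x 90 x 19 mm, to be left alone; origin at the centre of its underside
- brush: brush lying on the desk, 160 mm long, to be left alone; origin on its length

How it is judged:
On the way, in this order (a step that is already met when the one before it is completed fails the run):
1. the test button is pressed (value of joint test_button above 0.0035 m).
2. the lever has dropped (value of joint trip_lever above 1.55 rad), for 0.1 s.
3. the lever is back up at its rear stop (value of joint trip_lever below 0.1 rad), for 0.2 s.
4. the fuselage is lifted clear of its cradle (z of fuselage in the frame of cradle above 0.065 m and contact force between fuselage and cradle below 0.05 N), for 0.1 s.
At the end, for the whole second after the job is handed in: Lever up (below 0.1 rad), button out; fuselage held by the fingers alone, its origin within 40 mm of the mat centre seen from above and 95 to 260 mm above the mat, tilted under 0.14 rad (8 degrees), slower than 20 mm/s and 0.15 rad/s, touching neither booth, cradle nor trip unit (value of joint trip_lever below 0.1 rad and value of joint test_button below 0.002 m and horizontal distance between fuselage and booth_mat below 0.04 m and z of fuselage in the frame of booth_mat between 0.095 and 0.26 m and angle between fuselage's own z axis and vertical below 0.14 rad and linear speed of fuselage below 0.02 m/s and angular speed of fuselage below 0.15 rad/s and contact force between the fingers and fuselage above 1 N and contact force between fuselage and booth below 0.05 N and contact force between fuselage and cradle below 0.05 N and contact force between fuselage and trip_unit below 0.05 N); the arm keeps its last pose, push and grip.
It fails at once if the fuselage is tipped more than 20 degrees (angle between fuselage's own z axis and vertical above 0.35 rad).
It fails at once if a bystander (jar, clamp, brush rest, brush) is moved more than 25 mm (distance of any of jar_blue, jar_amber, clamp, brush_rest, brush from where it was at the start of the episode above 0.025 m).
It also fails if it takes over 72 s, if anything falls off the work surface, if the arm or the gripper's body presses on something with over 40 N, if the wrist force passes 120 N, or if a joint passes its speed limit or range.

## Working session

There is one attempt and no reset: what is moved stays moved. The work goes in short steps, Python scripts to look and compute and a shell command to move; the robot and the scene stay as the last step left them, time stands still between calls to the robot, and variables do not carry over. Pictures are saved under pics/ and viewed, about 8 in all and at most 12, crops included, and the job is handed in when it is done.

```bash
ls; mkdir -p pics; cat > h.py <<'E'
import numpy as np, cv2
from scipy.spatial.transform import Rotation as R
from plant import bot, optics, order
def snap(name,fn):
    p,d=optics.snapshot(name); cv2.imwrite('pics/'+fn+'.png',cv2.cvtColor(p,cv2.COLOR_RGB2BGR)); np.savez('pics/'+fn+'.npz',p=p,d=d); return p,d
def rot(o):
    o=np.array(o,float)
    return R.from_rotvec(o).as_matrix() if o.shape==(3,) else o
def cloud(name,d):
    i=optics.camera_info(name); K=np.array(i['mtx']); h,w=d.shape
    u,v=np.meshgrid(np.arange(w),np.arange(h))
    c=np.stack([(u-K[0,2])/K[0,0]*d,-(v-K[1,2])/K[1,1]*d,-d],-1)
    P=c@rot(i['orientation']).T+np.array(i['position']); P[d==0]=np.nan; return P
def st():
    s=bot.state(); print({k:np.round(np.array(s[k],float),4).tolist() for k in s if k not in('dq','tau')}); print(np.round(rot(s['eef_rot']),3)); return s
def goal(p,Rg=None):
    "shift in tool axes (m), turn (deg) to reach world p / rotation Rg"
    s=bot.state(); R0=rot(s['eef_rot']); 
    print('shift',np.round(R0.T@(np.array(p)-np.array(s['ee_pos'])),4))
    if Rg is not None: print('turn',np.round(np.degrees(R.from_matrix(R0.T@Rg).as_rotvec()),2))
E
python3 - <<'E'
from h import *
for n in('scene','top'):
    print(optics.camera_info(n)); snap(n,n+'0')
st()
E
```

```text
pics
{'mtx': array([[417.81932902,   0.        , 254.43837124],
       [  0.        , 417.81932902, 191.79801323],
       [  0.        ,   0.        ,   1.        ]]), 'position': array([ 1.33063726, -0.5812533 ,  0.88923793]), 'orientation': array([0.78412267, 0.35527725, 0.75123836])}
{'mtx': array([[404.43275968,   0.        , 257.15136992],
       [  0.        , 404.43275968, 197.41396738],
       [  0.        ,   0.        ,   1.        ]]), 'position': array([0.54711058, 0.0337467 , 1.51779173]), 'orientation': array([ 0.05119199, -0.0712724 , -1.57115648])}
{'clock': 0.1, 'joint_pos': [-1.2845, 0.3075, 1.5075, 0.0, 1.3284, -0.0735], 'ee_pos': [0.2022, -0.5375, 0.2096], 'eef_rot': [-1.3569, 0.9413, -0.9389], 'contact_force': [-0.3838, -0.559, 0.0393], 'wrist_torque': [-0.0309, 0.0037, -0.0128], 'finger_gap': 0.0854}
[[ 0.352 -0.     0.936]
 [-0.936  0.002  0.352]
 [-0.002 -1.     0.   ]]
```

View pics/top0.png

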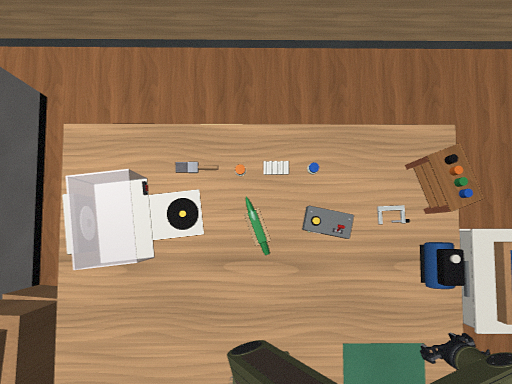

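View pics/scene0.png

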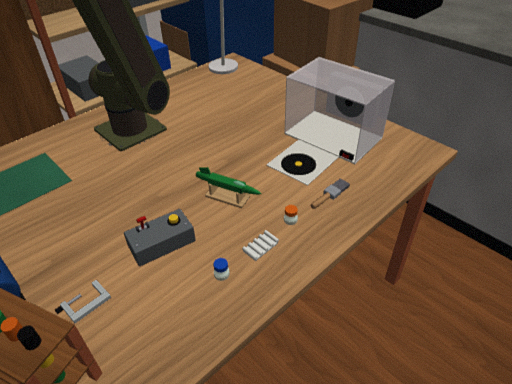

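The top view shows the trip unit at about (328,222), with its button at (316,221) and its lever at (340,228). The fuselage runs from (248,198) to (268,252) and the mat's dot is at (182,213). The scene view shows the nose at (260,190) and the fin at (205,172), so the nose points to +x/+y.

```bash
python3 - <<'E'
from h import *
def rect(P,m,lab):
    q=P[m]; q=q[~np.isnan(q).any(1)]
    r=cv2.minAreaRect((q[:,:2]*1000).astype(np.float32)); 
    print(lab,len(q),'mean',q.mean(0).round(4),'med',np.median(q,0).round(4),'z',np.percentile(q[:,2],[2,98]).round(4),'rect',np.round(r[0],1),np.round(r[1],1),round(r[2],1))
    return q
for n in('scene','top'):
    f=np.load(f'pics/{n}0.npz'); p,d=f['p'],f['d']; P=cloud(n,d)
    hsv=cv2.cvtColor(p,cv2.COLOR_RGB2HSV); H,S,V=[hsv[...,i].astype(int) for i in range(3)]
    X,Y,Z=P[...,0],P[...,1],P[...,2]
    print(n,'desk z',np.nanmedian(Z[(abs(X-.45)<.03)&(abs(Y-.1)<.1)]))
    with np.errstate(all='ignore'):
        reg=(X>.35)&(X<.72)&(Y>-.35)&(Y<.4)
        q=rect(P,reg&(H>45)&(H<80)&(S>120)&(Z>.035),'fus')
        c=q[:,:2]-q[:,:2].mean(0); w,v=np.linalg.eigh(c.T@c); print(' axis',v[:,1],np.degrees(np.arctan2(*v[::-1,1])))
        rect(P,reg&(H>20)&(H<33)&(S>160)&(V>120)&(Z>.055)&(Y<0),'button')
        rect(P,reg&((H<6)|(H>174))&(S>150)&(Z>.055)&(Y<0),'lever')
        q=rect(P,reg&(Z>.05)&(Z<.068)&(Y<-.05)&(S<90)&(V<150),'boxtop')
        rect(P,(Y>.1)&(X<.75)&(H>20)&(H<33)&(S>160)&(V>120)&(Z<.03),'dot')
        rect(P,(Y>.1)&(Y<.4)&(X<.6)&(X>.4)&(V<50)&(Z<.03),'mat')
        rect(P,(Y>.1)&(Y<.9)&(X<.9)&(X>.3)&(Z>.15),'booth')
E
python3 -c "
import cv2
a=cv2.imread('pics/top0.png')[190:260,235:360];b=cv2.imread('pics/scene0.png')[155:270,115:270]
import numpy as np
a=cv2.resize(a,(780,436));cv2.imwrite('pics/c1.png',a)
cv2.imwrite('pics/c2.png',cv2.resize(b,(780,578)))"
```

```text
scene desk z 0.0005155460181664462
fus 599 mean [0.5588 0.0065 0.0671] med [0.5562 0.0056 0.0683] z [0.0506 0.086 ] rect [544.3 -53.9] [279.1 169.6] 72.4
 axis [-0.93812669 -0.34629225] -159.73930074077637
button 55 mean [ 0.5827 -0.1969  0.075 ] med [ 0.5827 -0.1968  0.0751] z [0.0686 0.0788] rect [ 582. -196.] [24.1 22.7] 32.0
lever 49 mean [ 0.5597 -0.2774  0.1042] med [ 0.5604 -0.277   0.1101] z [0.0723 0.1178] rect [ 560.2 -278.1] [23.3 18.6] 17.1
boxtop 1468 mean [ 0.5826 -0.2522  0.0596] med [ 0.5851 -0.2532  0.0599] z [0.052  0.0647] rect [ 576.6 -245.3] [168.7  92.6] 78.8
dot 28 mean [0.6076 0.2925 0.0063] med [0.6092 0.292  0.0065] z [0.0036 0.0092] rect [606.5 294.5] [20.5 27.8] 33.0
mat 206 mean [0.5795 0.2896 0.0064] med [0.5811 0.2888 0.0065] z [0.0026 0.0098] rect [575.3 289.6] [113.8  48.9] 89.7
booth 3411 mean [0.6049 0.5028 0.2224] med [0.6146 0.4988 0.2323] z [0.156  0.2356] rect [582.3 511. ] [306.2 212. ] 6.8
top desk z -0.0005681376466337706
fus 345 mean [0.5504 0.0146 0.0699] med [0.5471 0.0123 0.0697] z [0.0607 0.0899] rect [560.9  17.8] [216.5  28.4] 20.3
 axis [-0.93864361 -0.34488863] -159.8250024932702
button 44 mean [ 0.5781 -0.194   0.0738] med [ 0.5787 -0.1946  0.0749] z [0.0639 0.0798] rect [ 578.9 -193.7] [21.6 23.4] 0.0
lever 26 mean [ 0.5539 -0.2741  0.106 ] med [ 0.5535 -0.2732  0.113 ] z [0.0638 0.118 ] rect [ 551.8 -275.1] [21.5 17.5] 89.9
boxtop 1038 mean [ 0.5734 -0.2429  0.059 ] med [ 0.5753 -0.2432  0.0591] z [0.0522 0.0659] rect [ 572.9 -242.6] [168.8  90.2] 78.2
dot 22 mean [0.6046 0.2937 0.0058] med [0.6052 0.2928 0.0052] z [0.0001 0.0116] rect [605.2 294.3] [23.6 18.9] 89.8
mat 326 mean [0.5784 0.2941 0.0061] med [0.5809 0.2943 0.0061] z [-0.0007  0.0123] rect [575.5 294.2] [112.9  48.5] 89.9
booth 6378 mean [0.5792 0.5162 0.2293] med [0.5793 0.5151 0.2317] z [0.1793 0.2371] rect [578.6 530.5] [299.9 242.7] 6.5
```

View pics/c2.png

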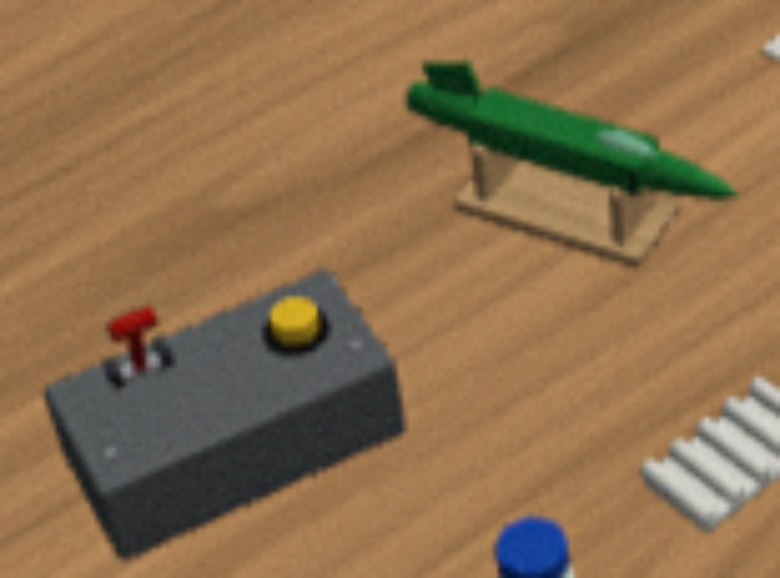

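The lever is upright with a red crossbar and the button stands free. Box yaw is about -11.5°, its centre is at (0.574,-0.2435) and the button is at (0.581,-0.196). Next I move above the button with the fingers shut and turned to the box's axes, and fit the fuselage from the data I already have.

```bash
python3 -m creep '[[[0,32,0,-0.187,0.03,0.475,1],[0,32,0,-0.187,0.03,0.475,1],[0,32,0,-0.187,0.03,0.475,1],[0,32,0,-0.187,0.03,0.475,1],[0,32,0,-0.187,0.03,0.475,1]]]' 40
python3 - <<'E'
from h import *
a=np.radians(20.2); ex=np.array([np.cos(a),np.sin(a)]); ey=np.array([-ex[1],ex[0]])
for n in('scene','top'):
    f=np.load(f'pics/{n}0.npz'); p,d=f['p'],f['d']; P=cloud(n,d)
    hsv=cv2.cvtColor(p,cv2.COLOR_RGB2HSV); H,S,V=[hsv[...,i].astype(int) for i in range(3)]
    c=np.array([.552,.012]); s=(P[...,:2]-c)@ex; t=(P[...,:2]-c)@ey; Z=P[...,2]
    with np.errstate(all='ignore'):
        near=(abs(s)<.14)&(abs(t)<.05)
        g=near&(H>40)&(H<85)&(S>100)&(Z>.035)
        print(n,'green s',np.percentile(s[g],[0,1,99,100]).round(3))
        for lo in np.arange(-.12,.14,.02):
            m=g&(s>=lo)&(s<lo+.02)
            if m.sum()>3: print(round(lo+.01,3),m.sum(),'t',np.percentile(t[m],[5,95]).round(4),'z',np.percentile(Z[m],[5,50,95]).round(3))
        b=near&~((H>40)&(H<85)&(S>100))&(Z>.006)&(Z<.016)
        print('base s',np.percentile(s[b],[1,5,95,99]).round(3),'t',np.percentile(t[b],[1,5,95,99]).round(3),b.sum())
E
```

```text
clock: 0.6
ee_pos: [0.3797, -0.3774, 0.1958]
eef_rot: [-1.106, 1.359, -1.355]
contact_force: [0.6, -0.2, 0.4]
finger_gap: 0.0121
scene green s [-0.097 -0.092  0.115  0.123]
-0.09 32 t [-0.0123 -0.0003] z [0.057 0.067 0.083]
-0.07 67 t [-0.0129  0.0014] z [0.055 0.071 0.088]
-0.05 69 t [-0.0158  0.0067] z [0.054 0.071 0.093]
-0.03 68 t [-0.0169  0.01  ] z [0.05  0.069 0.073]
-0.01 70 t [-0.0173  0.008 ] z [0.051 0.07  0.074]
0.01 70 t [-0.0161  0.0096] z [0.051 0.07  0.074]
0.03 66 t [-0.0159  0.0108] z [0.051 0.069 0.073]
0.05 60 t [-0.0167  0.0082] z [0.051 0.068 0.075]
0.07 59 t [-0.0162  0.0062] z [0.053 0.067 0.073]
0.09 47 t [-0.011   0.0027] z [0.056 0.065 0.07 ]
0.11 27 t [-0.0073  0.0026] z [0.057 0.064 0.067]
base s [-0.055 -0.043  0.07   0.073] t [-0.031 -0.029  0.02   0.025] 403
top green s [-0.098 -0.095  0.111  0.119]
-0.09 27 t [-0.0066  0.0108] z [0.061 0.068 0.088]
-0.07 37 t [-0.0073  0.0122] z [0.062 0.07  0.094]
-0.05 41 t [-0.0088  0.0147] z [0.062 0.07  0.084]
-0.03 46 t [-0.011  0.015] z [0.066 0.07  0.074]
-0.01 45 t [-0.01    0.0148] z [0.067 0.071 0.075]
0.01 45 t [-0.01    0.0153] z [0.065 0.07  0.075]
0.03 36 t [-0.0106  0.0149] z [0.065 0.07  0.074]
0.05 24 t [-0.011   0.0159] z [0.066 0.072 0.077]
0.07 31 t [-0.0078  0.0138] z [0.062 0.069 0.074]
0.09 27 t [-0.0053  0.011 ] z [0.061 0.066 0.071]
0.11 15 t [-0.002   0.0079] z [0.06  0.063 0.068]
base s [-0.129 -0.059  0.08   0.121] t [-0.046 -0.032  0.031  0.046] 222
```

```bash
python3 - <<'E'
from h import *
st(); b=np.radians(-11.5); x=np.array([np.cos(b),np.sin(b),0]);y=np.array([-x[1],x[0],0])
Rg=np.stack([-y,[0,0,-1],x],1); print(np.linalg.det(Rg)); goal([.581,-.196,.12],Rg)
E
```

```text
{'clock': 0.6, 'joint_pos': [-0.8617, 0.2649, 1.608, 0.0007, 1.2708, 0.9115], 'ee_pos': [0.3797, -0.3774, 0.1958], 'eef_rot': [-1.1058, 1.3586, -1.3548], 'contact_force': [0.6348, -0.2015, 0.4391], 'wrist_torque': [-0.072, -0.011, 0.0382], 'finger_gap': 0.0121}
[[-0.201 -0.001  0.98 ]
 [-0.98   0.002 -0.201]
 [-0.002 -1.    -0.001]]
1.0
shift [-0.218   0.076   0.1608]
turn [ 0.07 -0.11 -0.11]
```

```bash
python3 -m creep '[[[0,0,0,-0.218,0.02,0.161,1],[0,0,0,-0.218,0.02,0.161,1],[0,0,0,-0.218,0.02,0.161,1],[0,0,0,-0.218,0.02,0.161,1],[0,0,0,-0.218,0.02,0.161,1]]]'
python3 -m creep '[[[0,0,0,-0.03,0.03,0.02,1],[0,0,0,-0.03,0.05,0.02,1]]]'
python3 - <<'E'
from h import *
st(); goal([.581,-.196,.085])
E
```

```text
clock: 1.1
ee_pos: [0.565, -0.2099, 0.1772]
eef_rot: [-1.107, 1.359, -1.354]
contact_force: [1.1, -1.5, -0.1]
finger_gap: 0.0
clock: 1.3
ee_pos: [0.594, -0.1803, 0.1256]
eef_rot: [-1.107, 1.355, -1.35]
contact_force: [-1.1, -1.2, -0.1]
finger_gap: 0.0003
{'clock': 1.3, 'joint_pos': [-0.365, 0.4407, 1.5195, 0.0039, 1.1827, 1.4018], 'ee_pos': [0.594, -0.1803, 0.1256], 'eef_rot': [-1.1067, 1.3553, -1.3501], 'contact_force': [-1.053, -1.221, -0.1344], 'wrist_torque': [-0.0297, 0.0098, -0.0588], 'finger_gap': 0.0003}
[[-0.196 -0.     0.981]
 [-0.981  0.004 -0.196]
 [-0.004 -1.    -0.001]]
shift [ 0.0181  0.0405 -0.0096]
```

```bash
python3 -m creep '[[[0,0,0,0.018,0.02,-0.0096,1],[0,0,0,0.018,0.04,-0.0096,1],[0,0,0,0.018,0.04,-0.0096,1],[0,0,0,0.018,0.04,-0.0096,1]]]'
python3 - <<'E'
from h import *
st(); goal([.581,-.196,.069])
E
```

```text
clock: 1.7
ee_pos: [0.5808, -0.1958, 0.0852]
eef_rot: [-1.107, 1.357, -1.349]
contact_force: [0.1, 0.0, -0.2]
finger_gap: 0.0001
{'clock': 1.7, 'joint_pos': [-0.3964, 0.4729, 1.5817, 0.0042, 1.0898, 1.3702], 'ee_pos': [0.5808, -0.1958, 0.0852], 'eef_rot': [-1.1071, 1.3566, -1.3493], 'contact_force': [0.103, 0.0351, -0.2434], 'wrist_torque': [-0.0274, -0.0045, -0.0031], 'finger_gap': 0.0001}
[[-0.196 -0.001  0.981]
 [-0.981  0.004 -0.196]
 [-0.004 -1.    -0.002]]
shift [0.0003 0.0162 0.0003]
```

```bash
python3 -m creep '[[[0,0,0,0,0.01,0,1],[0,0,0,0,0.014,0,1],[0,0,0,0,0.016,0,1],[0,0,0,0,0.0165,0,1],[0,0,0,0,0.0165,0,1]]]'
python3 -m creep '[[[0,0,0,0,0,0,1],[0,0,0,0,0,0,1]]]'
python3 - <<'E'
from h import *
st(); p,d=snap('scene','s1')
cv2.imwrite('pics/c3.png',cv2.resize(cv2.cvtColor(p,cv2.COLOR_RGB2BGR)[155:270,115:270],(780,578)))
E
```

```text
clock: 2.2
ee_pos: [0.5809, -0.1957, 0.0689]
eef_rot: [-1.107, 1.356, -1.349]
contact_force: [0.7, -0.8, -0.2]
finger_gap: -0.0
clock: 2.4
ee_pos: [0.5811, -0.1958, 0.0692]
eef_rot: [-1.107, 1.356, -1.35]
contact_force: [0.9, -0.1, 0.2]
finger_gap: -0.0001
{'clock': 2.4, 'joint_pos': [-0.3962, 0.4904, 1.5984, 0.0043, 1.0546, 1.3701], 'ee_pos': [0.5811, -0.1958, 0.0692], 'eef_rot': [-1.1066, 1.3557, -1.3499], 'contact_force': [0.9165, -0.0808, 0.2134], 'wrist_torque': [-0.0416, -0.0088, 0.0266], 'finger_gap': -0.0001}
[[-0.196 -0.     0.981]
 [-0.981  0.004 -0.196]
 [-0.004 -1.    -0.001]]
```

View pics/c3.png

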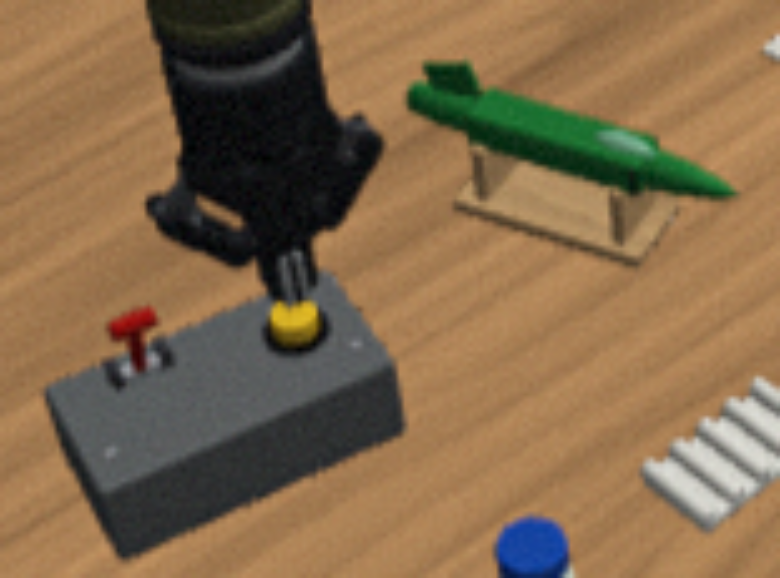

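The fingertips end at about full-frame pixel (173,215), at the far edge of the button's top. There is no force and the lever is still up. I'll compare this with the projected TCP.

```bash
python3 - <<'E'
from h import *
f=np.load('pics/s1.npz'); p,d=f['p'],f['d']; P=cloud('scene',d)
i=optics.camera_info('scene'); K=np.array(i['mtx']); C=rot(i['orientation'])
def pr(X):
    c=C.T@(np.array(X)-i['position']); c=c*[1,-1,-1]; u=K@c; return (u[:2]/u[2]).round(1)
print('tcp',pr([.581,-.196,.069]),'button top',pr([.581,-.196,.076]),pr([.575,-.196,.09]))
np.set_printoptions(linewidth=200,suppress=True)
for v in range(206,224):
    print(v,[(tuple(p[v,u]),tuple(np.round(P[v,u]*1000).astype(int) if d[v,u]>0 else (0,0,0))) for u in (171,173,175)])
q,d2=snap('top','t1')
f0=np.load('pics/top0.npz'); P0=cloud('top',f0['d']);P=cloud('top',d2)
E
```

```text
tcp [173.3 218.5] button top [173.  216.7] [170.9 212. ]
206 [((np.uint8(89), np.uint8(88), np.uint8(91)), (np.int64(593), np.int64(-201), np.int64(128))), ((np.uint8(61), np.uint8(59), np.uint8(60)), (np.int64(595), np.int64(-197), np.int64(127))), ((np.uint8(37), np.uint8(37), np.uint8(44)), (np.int64(592), np.int64(-189), np.int64(119)))]
207 [((np.uint8(88), np.uint8(92), np.uint8(91)), (np.int64(592), np.int64(-201), np.int64(124))), ((np.uint8(39), np.uint8(40), np.uint8(43)), (np.int64(595), np.int64(-197), np.int64(124))), ((np.uint8(35), np.uint8(38), np.uint8(42)), (np.int64(593), np.int64(-190), np.int64(117)))]
208 [((np.uint8(80), np.uint8(81), np.uint8(83)), (np.int64(593), np.int64(-203), np.int64(122))), ((np.uint8(22), np.uint8(21), np.uint8(21)), (np.int64(594), np.int64(-197), np.int64(119))), ((np.uint8(59), np.uint8(60), np.uint8(61)), (np.int64(594), np.int64(-192), np.int64(115)))]
209 [((np.uint8(83), np.uint8(85), np.uint8(84)), (np.int64(591), np.int64(-202), np.int64(116))), ((np.uint8(21), np.uint8(26), np.uint8(24)), (np.int64(595), np.int64(-199), np.int
[... 3392 characters left out ...]
(590), np.int64(-203), np.int64(71))), ((np.uint8(121), np.uint8(97), np.uint8(26)), (np.int64(590), np.int64(-197), np.int64(67)))]
222 [((np.uint8(91), np.uint8(74), np.uint8(17)), (np.int64(585), np.int64(-207), np.int64(67))), ((np.uint8(101), np.uint8(80), np.uint8(20)), (np.int64(591), np.int64(-204), np.int64(68))), ((np.uint8(96), np.uint8(82), np.uint8(18)), (np.int64(592), np.int64(-199), np.int64(65)))]
223 [((np.uint8(56), np.uint8(47), np.uint8(16)), (np.int64(585), np.int64(-208), np.int64(63))), ((np.uint8(59), np.uint8(45), np.uint8(12)), (np.int64(592), np.int64(-206), np.int64(66))), ((np.uint8(41), np.uint8(32), np.uint8(6)), (np.int64(595), np.int64(-201), np.int64(65)))]
```

The finger ends show at z≈0.093 while the TCP reads 0.069, so the real fingertips are about 20 mm higher than reported. I'll descend slowly and use contact force to measure the offset.

```bash
python3 -m creep '[[[0,0,0,0,0.006,0,1],[0,0,0,0,0.010,0,1],[0,0,0,0,0.010,0,1]]]'
python3 -m creep '[[[0,0,0,0,0.004,0,1],[0,0,0,0,0.004,0,1]]]'
python3 -m creep '[[[0,0,0,0,0.004,0,1],[0,0,0,0,0.004,0,1]]]'
python3 -m creep '[[[0,0,0,0,0.003,0,1],[0,0,0,0,0.003,0,1]]]'
```

```text
clock: 2.8
ee_pos: [0.5802, -0.1954, 0.0581]
eef_rot: [-1.108, 1.358, -1.348]
contact_force: [-0.6, -0.3, 0.1]
finger_gap: -0.0003
clock: 3.0
ee_pos: [0.5802, -0.1954, 0.0536]
eef_rot: [-1.108, 1.358, -1.348]
contact_force: [0.3, -0.1, 0.5]
finger_gap: 0.0005
clock: 3.2
ee_pos: [0.5804, -0.1954, 0.0496]
eef_rot: [-1.108, 1.358, -1.348]
contact_force: [-0.5, 0.6, 2.8]
finger_gap: -0.0003
clock: 3.4
ee_pos: [0.5804, -0.1955, 0.0472]
eef_rot: [-1.107, 1.357, -1.349]
contact_force: [-0.5, -0.4, 6.9]
finger_gap: 0.0
```

Contact confirms it: the button bottomed out (6.9 N) at reported z≈0.048, against a true height of 0.068. The fingertip end is therefore about 0.0195 m above the reported z. I'll retreat and check the lever.

```bash
python3 -m creep '[[[0,0,0,0,-0.04,0,1],[0,0,0,0,-0.08,0,1],[0,0,0,0.04,-0.08,-0.1,0],[0,0,0,0.04,-0.08,-0.1,-0.2],[0,0,0,0.04,-0.08,-0.1,-0.2]]]'
python3 - <<'E'
from h import *
st(); p,d=snap('scene','s2')
cv2.imwrite('pics/c4.png',cv2.resize(cv2.cvtColor(p,cv2.COLOR_RGB2BGR)[155:270,115:270],(780,578)))
for n,d in(('scene',d),('top',None)):
    if n=='top': p,d=snap('top','t2')
    P=cloud(n,d); hsv=cv2.cvtColor(p,cv2.COLOR_RGB2HSV); H,S,V=[hsv[...,i].astype(int) for i in range(3)]
    m=((H<6)|(H>174))&(S>140)&(P[...,0]>.4)&(P[...,0]<.62)&(P[...,1]<-.2)&(P[...,1]>-.33)&(P[...,2]>.03)
    print(n,m.sum(),P[m].round(3).tolist()[:40])
E
```

```text
clock: 3.9
ee_pos: [0.4678, -0.2141, 0.1264]
eef_rot: [-1.111, 1.364, -1.345]
contact_force: [-0.0, 0.2, 0.0]
finger_gap: 0.0433
{'clock': 3.9, 'joint_pos': [-0.5128, 0.311, 1.7398, 0.0021, 1.1017, 1.2561], 'ee_pos': [0.4678, -0.2141, 0.1264], 'eef_rot': [-1.1107, 1.3643, -1.3453], 'contact_force': [-0.0053, 0.2171, 0.0302], 'wrist_torque': [-0.0022, -0.0262, -0.0022], 'finger_gap': 0.0433}
[[-0.198 -0.009  0.98 ]
 [-0.98   0.007 -0.198]
 [-0.005 -1.    -0.01 ]]
scene 56 [[0.496, -0.255, 0.072], [0.497, -0.253, 0.07], [0.493, -0.263, 0.071], [0.496, -0.262, 0.073], [0.496, -0.259, 0.07], [0.5, -0.257, 0.072], [0.501, -0.255, 0.071], [0.494, -0.27, 0.073], [0.497, -0.268, 0.074], [0.495, -0.265, 0.07], [0.497, -0.263, 0.07], [0.503, -0.262, 0.073], [0.499, -0.258, 0.068], [0.502, -0.256, 0.069], [0.496, -0.274, 0.073], [0.494, -0.271, 0.07], [0.498, -0.269, 0.072], [0.498, -0.267, 0.069], [0.498, -0.264, 0.068], [0.5, -0.262, 0.068], [0.503, -0.26, 0.068], [0.499, -0.256, 0.063], [0.497, -0.275, 0.071], [0.499, -0.273, 0.071], [0.5, -0.271, 0.07], [0.498, -0.268, 0.066], [0.502, -0.266, 0.068], [0.506, -0.265, 0.07], [0.505, -0.262, 0.067], [0.497, -0.276, 0.068], [0.5, -0.275, 0.069], [0.502, -0.273, 0.069], [0.507, -0.269, 0.07], [0.509, -0.267, 0.069], [0.509, -0.264, 0.067], [0.508, -0.268, 0.066], [0.512, -0.266, 0.067], [0.515, -0.271, 0.069], [0.517, -0.269, 0.069], [0.516, -0.266, 0.066]]
top 13 [[0.536, -0.268, 0.065], [0.536, -0.272, 0.062], [0.532, -0.269, 0.06], [0.532, -0.272, 0.063], [0.529, -0.269, 0.06], [0.529, -0.271, 0.066], [0.525, -0.267, 0.066], [0.522, -0.267, 0.067], [0.522, -0.271, 0.066], [0.518, -0.267, 0.065], [0.514, -0.264, 0.065], [0.515, -0.267, 0.067], [0.511, -0.263, 0.066]]
```

View pics/c4.png

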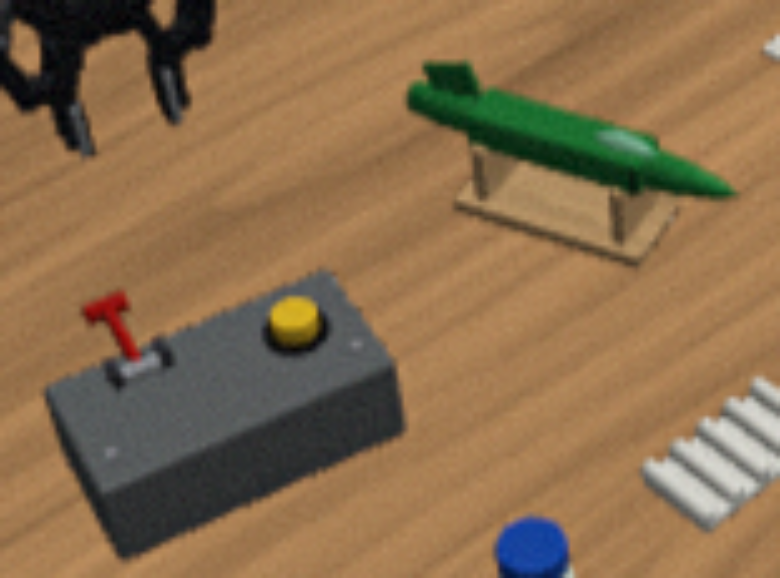

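The lever is dropped: crossbar at about (105,305) in the crop, world (0.494,-0.264,0.066). Now I move above it with the jaws open across the bar.

```bash
python3 - <<'E'
from h import *
b=np.radians(-11.5); x=np.array([np.cos(b),np.sin(b),0]);y=np.array([-x[1],x[0],0])
Rg=np.stack([-y,[0,0,-1],x],1); goal([.494,-.264,.075],Rg)
E
```

```text
shift [0.0438 0.0518 0.0307]
turn [ 0.21  0.07 -0.27]
```

```bash
python3 -m creep '[[[0,0,0,0.0438,0.0,0.0307,-0.2],[0,0,0,0.0438,0.02,0.0307,-0.2],[0,0,0,0.0438,0.052,0.0307,-0.2],[0,0,0,0.0438,0.052,0.0307,-0.2],[0,0,0,0.0438,0.052,0.0307,-0.2]]]'
python3 - <<'E'
from h import *
b=np.radians(-11.5); x=np.array([np.cos(b),np.sin(b),0]);y=np.array([-x[1],x[0],0])
Rg=np.stack([-y,[0,0,-1],x],1); goal([.494,-.264,.0295],Rg)
p,d=snap('scene','s3')
cv2.imwrite('pics/c5.png',cv2.resize(cv2.cvtColor(p,cv2.COLOR_RGB2BGR)[155:270,65:220],(780,578)))
E
```

```text
clock: 4.5
ee_pos: [0.4946, -0.2637, 0.0741]
eef_rot: [-1.107, 1.361, -1.348]
contact_force: [0.1, -0.1, 0.3]
finger_gap: 0.0511
shift [ 0.0007  0.0446 -0.0003]
turn [ 0.3   0.09 -0.31]
```

View pics/c5.png

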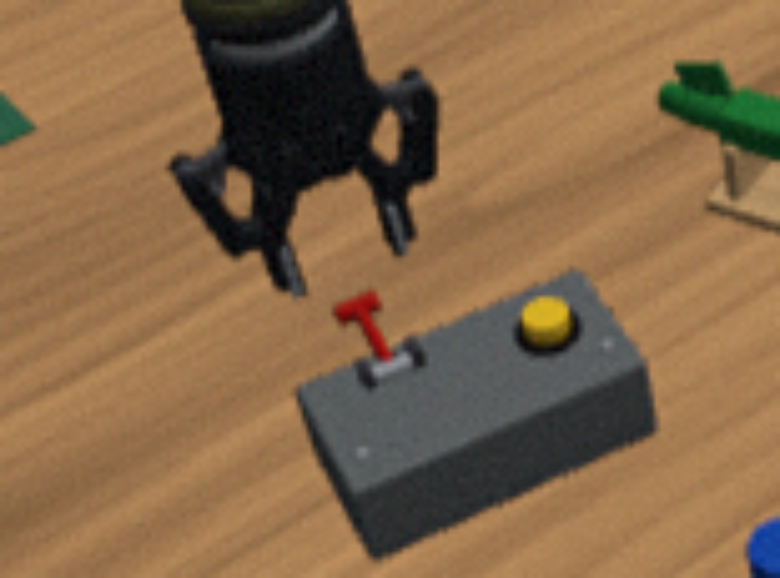

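The fingertips at (298,292) and (402,250) straddle the bar at (358,305) above it, so I can descend and pinch.

```bash
python3 -m creep '[[[0,0,0,0,0.025,0,-0.2],[0,0,0,0,0.044,0,-0.2],[0,0,0,0,0.044,0,-0.2]]]'
python3 -m creep '[[[0,0,0,0,0,0,1],[0,0,0,0,0,0,1],[0,0,0,0,0,0,1],[0,0,0,0,0,0,1],[0,0,0,0,0,0,1]]]' 20
```

```text
clock: 4.85
ee_pos: [0.4948, -0.2631, 0.0305]
eef_rot: [-1.108, 1.36, -1.347]
contact_force: [-0.3, 0.6, 0.3]
finger_gap: 0.0508
clock: 5.35
ee_pos: [0.4959, -0.2643, 0.0319]
eef_rot: [-1.107, 1.357, -1.35]
contact_force: [-0.8, -2.7, 6.4]
finger_gap: 0.0231
```

```bash
python3 -m creep '[[[0,0,0,0,-0.0085,0.0015,1],[0,0,0,0,-0.0168,0.0045,1],[0,0,0,0,-0.0243,0.0088,1],[0,0,0,0,-0.031,0.0145,1],[0,0,0,0,-0.0366,0.0211,1]]]'
python3 - <<'E'
from h import *
b=np.radians(-11.5); s=bot.state(); d=np.array(s['ee_pos'])-[.4959,-.2643,.0319]
print(d@[np.cos(b),np.sin(b),0],d[2],d@[-np.sin(b),np.cos(b),0])
E
```

```text
clock: 5.85
ee_pos: [0.5161, -0.2684, 0.0689]
eef_rot: [-1.109, 1.358, -1.349]
contact_force: [-2.4, -2.5, -3.1]
finger_gap: 0.0232
0.02058921508548052 0.03702882635292076 -4.380309699993524e-05
```

```bash
python3 -m creep '[[[0,0,0,0,-0.0054,0.010,1],[0,0,0,0,-0.0083,0.020,1],[0,0,0,0,-0.009,0.0287,1],[0,0,0,0,-0.0085,0.0357,1],[0,0,0,0,-0.0075,0.0408,1]]]'
python3 -m creep '[[[0,0,0,0,0.001,0.002,0],[0,0,0,0,0.001,0.002,-0.2],[0,0,0,0,0.0,0.002,-0.2],[0,0,0,0,0.0,0.002,-0.2]]]'
python3 -m creep '[[[0,0,0,0,-0.04,0,-0.2],[0,0,0,0,-0.08,0,-0.2],[0,0,0,0,-0.1,0,-0.2],[0,0,0,0,-0.1,-0.04,-0.2],[0,0,0,0,-0.1,-0.08,-0.2]]]'
python3 - <<'E'
from h import *
p,d=snap('scene','s4')
cv2.imwrite('pics/c6.png',cv2.resize(cv2.cvtColor(p,cv2.COLOR_RGB2BGR)[155:270,115:270],(780,578)))
a=np.radians(20.2); ex=np.array([np.cos(a),np.sin(a),0]); ey=np.array([-ex[1],ex[0],0])
st(); goal([.5605,.0145,.13],np.stack([-ey,[0,0,-1],ex],1))
E
```

```text
clock: 6.35
ee_pos: [0.5583, -0.2771, 0.0771]
eef_rot: [-1.107, 1.355, -1.351]
contact_force: [-2.1, -1.3, 5.0]
finger_gap: 0.0233
clock: 6.75
ee_pos: [0.5601, -0.2771, 0.0769]
eef_rot: [-1.107, 1.356, -1.35]
contact_force: [0.3, -0.5, 0.1]
finger_gap: 0.0513
clock: 7.25
ee_pos: [0.482, -0.2619, 0.1778]
eef_rot: [-1.106, 1.353, -1.352]
contact_force: [-1.7, 0.2, -0.3]
finger_gap: 0.051
{'clock': 7.3, 'joint_pos': [-0.5793, 0.2914, 1.6232, 0.0013, 1.2395, 1.1887], 'ee_pos': [0.4721, -0.2579, 0.1762], 'eef_rot': [-1.1119, 1.3645, -1.3431], 'contact_force': [-6.8083, 2.375, -1.0241], 'wrist_torque': [0.0789, 0.2774, 0.0419], 'finger_gap': 0.051}
[[-0.196 -0.01   0.98 ]
 [-0.981  0.008 -0.196]
 [-0.006 -1.    -0.011]]
shift [-0.2841  0.0474  0.0337]
turn [  0.53 -31.52  -0.5 ]
```

View pics/c6.png

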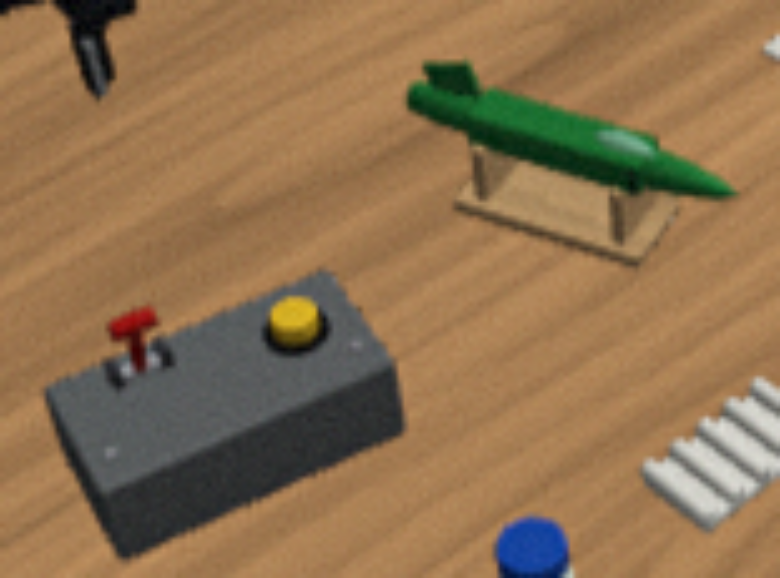

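The lever is back at its original upright pose (bar at (132,325), as in the first crop) and the button is out. Next I go over the fuselage.

```bash
python3 -m creep '[[[0,-8,0,-0.05,0,0.007,-0.8],[0,-16,0,-0.1,0,0.013,-0.8],[0,-24,0,-0.15,0,0.019,-0.8],[0,-31.5,0,-0.2,0,0.025,-0.8],[0,-31.5,0,-0.245,0,0.03,-0.8]]]'
python3 -m creep '[[[0,0,0,0,0,0,-0.8],[0,0,0,0,0,0,-0.8]]]'
python3 - <<'E'
from h import *
a=np.radians(20.2); ex=np.array([np.cos(a),np.sin(a),0]); ey=np.array([-ex[1],ex[0],0])
goal([.5605,.0145,.09],np.stack([-ey,[0,0,-1],ex],1))
E
```

```text
clock: 7.8
ee_pos: [0.5498, -0.0215, 0.1773]
eef_rot: [-1.355, 0.954, -0.934]
contact_force: [1.0, -0.4, -0.0]
finger_gap: 0.0768
clock: 8.0
ee_pos: [0.5496, -0.0202, 0.1772]
eef_rot: [-1.357, 0.952, -0.931]
contact_force: [-0.3, -0.3, -0.5]
finger_gap: 0.0769
shift [-0.0277  0.0873  0.0229]
turn [ 0.38  0.29 -0.62]
```

```bash
python3 -m creep '[[[0.4,0.3,-0.6,-0.0277,0.03,0.0229,-0.8],[0.4,0.3,-0.6,-0.0277,0.06,0.0229,-0.8],[0.4,0.3,-0.6,-0.0277,0.087,0.0229,-0.8],[0.4,0.3,-0.6,-0.0277,0.087,0.0229,-0.8],[0.4,0.3,-0.6,-0.0277,0.087,0.0229,-0.8]]]'
python3 - <<'E'
from h import *
a=np.radians(20.2); ex=np.array([np.cos(a),np.sin(a),0]); ey=np.array([-ex[1],ex[0],0])
goal([.5605,.0145,.021],np.stack([-ey,[0,0,-1],ex],1))
p,d=snap('scene','s5')
cv2.imwrite('pics/c7.png',cv2.resize(cv2.cvtColor(p,cv2.COLOR_RGB2BGR)[110:225,160:315],(780,578)))
E
```

```text
clock: 8.5
ee_pos: [0.56, 0.0131, 0.0903]
eef_rot: [-1.355, 0.948, -0.946]
contact_force: [0.4, 0.5, -0.0]
finger_gap: 0.0769
shift [-0.0011  0.0693  0.0011]
turn [ 0.07 -0.12 -0.04]
```

View pics/c7.png

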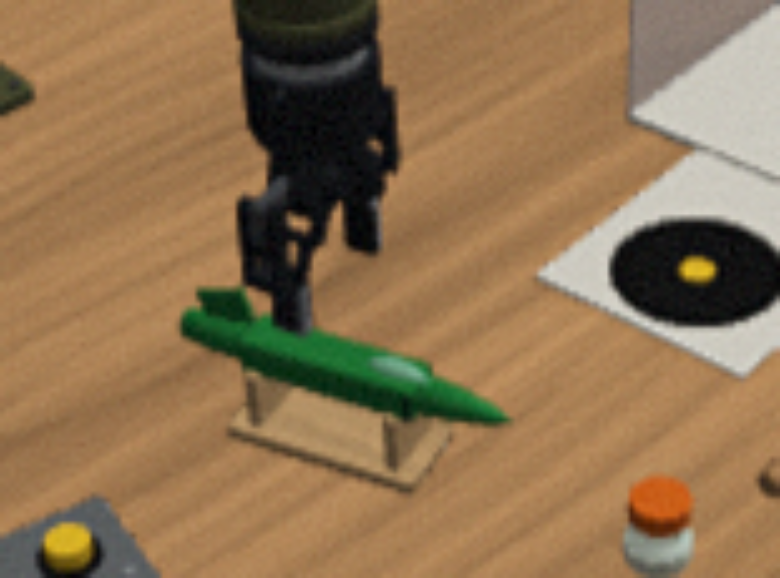

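The fingers at (292,325) and (362,245) straddle the middle part, whose centre is near (328,350). I'll descend and grip.

```bash
python3 -m creep '[[[0,0,0,-0.001,0.025,0.001,-0.8],[0,0,0,-0.001,0.05,0.001,-0.8],[0,0,0,-0.001,0.069,0.001,-0.8],[0,0,0,-0.001,0.069,0.001,-0.8],[0,0,0,-0.001,0.069,0.001,-0.8]]]'
python3 -m creep '[[[0,0,0,0,0,0,0.1],[0,0,0,0,0,0,0.3],[0,0,0,0,0,0,1],[0,0,0,0,0,0,1],[0,0,0,0,0,0,1]]]' 40
```

```text
clock: 9.05
ee_pos: [0.563, 0.0139, 0.0236]
eef_rot: [-1.353, 0.945, -0.95]
contact_force: [-0.3, -0.4, -0.1]
finger_gap: 0.0769
clock: 9.55
ee_pos: [0.5635, 0.0147, 0.025]
eef_rot: [-1.351, 0.945, -0.95]
contact_force: [-1.5, 2.9, 6.6]
finger_gap: 0.0311
```

Gripped: the gap is 31 mm. Lifting gently.

```bash
python3 -m creep '[[[0,0,0,0,0,0,1],[0,0,0,0,-0.01,0,1],[0,0,0,0,-0.025,0,1],[0,0,0,0,-0.04,0,1],[0,0,0,0,-0.055,0,1]]]' 50
python3 -m creep '[[[0,0,0,0,-0.02,0,1],[0,0,0,0,-0.05,0,1],[0,0,0,0,-0.08,0,1],[0,0,0,0,-0.095,0,1],[0,0,0,0,-0.095,0,1]]]'
python3 - <<'E'
from h import *
st()
p,d=snap('scene','s6')
cv2.imwrite('pics/c8.png',cv2.resize(cv2.cvtColor(p,cv2.COLOR_RGB2BGR)[90:225,150:330],(780,585)))
s=bot.state(); goal([.606,.294,s['ee_pos'][2]])
E
```

```text
clock: 10.05
ee_pos: [0.5631, 0.0145, 0.0809]
eef_rot: [-1.351, 0.945, -0.95]
contact_force: [-0.1, -0.2, -1.2]
finger_gap: 0.0309
clock: 10.55
ee_pos: [0.5647, 0.0142, 0.1793]
eef_rot: [-1.348, 0.94, -0.954]
contact_force: [-0.0, -0.1, -1.0]
finger_gap: 0.0312
{'clock': 10.55, 'joint_pos': [-0.0503, 0.3124, 1.5823, 0.0011, 1.2359, 1.1705], 'ee_pos': [0.5647, 0.0142, 0.1793], 'eef_rot': [-1.3476, 0.9396, -0.9543], 'contact_force': [-0.0328, -0.1252, -1.0062], 'wrist_torque': [-0.0025, -0.0512, -0.0357], 'finger_gap': 0.0312}
[[ 0.343  0.011  0.939]
 [-0.939  0.     0.343]
 [ 0.003 -1.     0.011]]
shift [-0.2482  0.0005  0.1358]
```

View pics/c8.png

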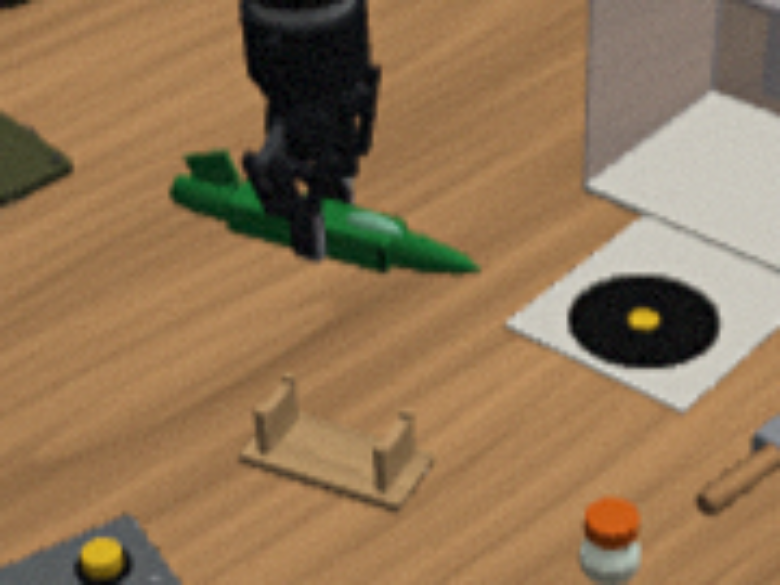

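The fuselage is held level and clear of the cradle, with its underside at about z=0.199. I'll carry it to the mat.

```bash
python3 -m creep '[[[0,0,0,-0.018,0,0.01,1],[0,0,0,-0.05,0,0.027,1],[0,0,0,-0.085,0,0.046,1],[0,0,0,-0.12,0,0.065,1],[0,0,0,-0.15,0,0.082,1]]]'
python3 - <<'E'
from h import *
a=np.radians(20.2); ex=np.array([np.cos(a),np.sin(a),0]); ey=np.array([-ex[1],ex[0],0])
goal([.606,.294,.165],np.stack([-ey,[0,0,-1],ex],1)); st()
E
```

```text
clock: 11.1
ee_pos: [0.5878, 0.1848, 0.1757]
eef_rot: [-1.352, 0.944, -0.95]
contact_force: [0.8, 0.6, -1.6]
finger_gap: 0.0313
shift [-0.0964  0.0108  0.0544]
turn [-0.24 -0.16  0.09]
{'clock': 11.1, 'joint_pos': [0.2367, 0.3879, 1.4704, -0.0011, 1.279, 1.458], 'ee_pos': [0.5878, 0.1848, 0.1757], 'eef_rot': [-1.352, 0.9444, -0.9505], 'contact_force': [0.8309, 0.6372, -1.6464], 'wrist_torque': [0.0078, -0.0164, 0.0396], 'finger_gap': 0.0313}
[[ 0.343  0.004  0.939]
 [-0.939  0.     0.343]
 [ 0.002 -1.     0.004]]
```

```bash
python3 -m creep '[[[0,0,0,-0.03,0.003,0.017,1],[0,0,0,-0.055,0.006,0.031,1],[0,0,0,-0.08,0.009,0.045,1],[0,0,0,-0.092,0.0105,0.052,1],[0,0,0,-0.0964,0.011,0.0544,1]]]'
python3 -m creep '[[[0,0,0,0,0,0,1],[0,0,0,0,0,0,1],[0,0,0,0,0,0,1],[0,0,0,0,0,0,1],[0,0,0,0,0,0,1]]]'
python3 - <<'E'
from h import *
st()
p,d=snap('scene','s7'); t,dt=snap('top','t7')
A=cv2.cvtColor(p,cv2.COLOR_RGB2BGR)[60:280,100:400]; cv2.imwrite('pics/c9.png',cv2.resize(A,(780,572)))
for n,p,d in(('scene',p,d),('top',t,dt)):
    P=cloud(n,d); hsv=cv2.cvtColor(p,cv2.COLOR_RGB2HSV); H,S,V=[hsv[...,i].astype(int) for i in range(3)]
    m=(H>45)&(H<80)&(S>120)&(P[...,2]>.12)&(P[...,2]<.3)&(P[...,1]>.1)&(P[...,1]<.45)&(P[...,0]>.4)
    q=P[m]; c=q-q.mean(0); w,v=np.linalg.eigh(c.T@c); print(n,m.sum(),q.mean(0).round(3),'axis',v[:,2].round(3),'z',np.percentile(q[:,2],[1,50,99]).round(3))
E
```

```text
clock: 11.6
ee_pos: [0.6051, 0.2948, 0.163]
eef_rot: [-1.355, 0.945, -0.948]
contact_force: [-0.5, 0.1, -1.1]
finger_gap: 0.031
clock: 12.1
ee_pos: [0.6053, 0.294, 0.1633]
eef_rot: [-1.355, 0.945, -0.949]
contact_force: [-0.3, -0.1, -1.2]
finger_gap: 0.0313
{'clock': 12.1, 'joint_pos': [0.3906, 0.4754, 1.3526, -0.002, 1.312, 1.6114], 'ee_pos': [0.6053, 0.294, 0.1633], 'eef_rot': [-1.3546, 0.9452, -0.9493], 'contact_force': [-0.2745, -0.0926, -1.1889], 'wrist_torque': [-0.0233, -0.0331, 0.0004], 'finger_gap': 0.0313}
[[ 0.343  0.002  0.939]
 [-0.939 -0.001  0.343]
 [ 0.002 -1.     0.002]]
scene 503 [0.596 0.28  0.206] axis [-0.943 -0.329  0.039] z [0.188 0.205 0.253]
top 130 [0.591 0.28  0.207] axis [-0.931 -0.365  0.014] z [0.198 0.207 0.215]
```

View pics/c9.png

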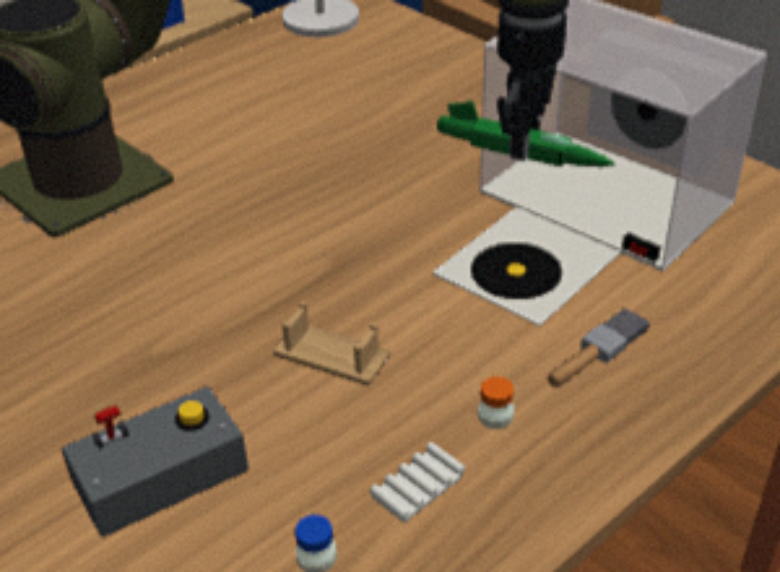

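The fuselage hangs level over the mat dot at (516,269), the lever is up, the button is out and the bystanders have not moved. Handing in.

```bash
python3 -c "
from plant import order,bot; import numpy as np
print(np.abs(bot.state()['dq']).max()); print(order.close_job())"
```

```text
0.0036084591045540742
the job is handed in; nothing more can be done
None
```

I ran the full sequence and handed the job in at about 12 s of robot time. The hand-in reports no verdict.

- **Trip test:** I pressed the button until it bottomed out (6.9 N), and the pictures showed the lever drop. I then pinched its crossbar and raised it along its arc to the rear stop. The last picture shows the lever up and the button out.
- **Fuselage:** I gripped the middle part at 50 N (finger gap 31 mm) and lifted it clear of the cradle. It is now held with the gripper's reported position at (0.605, 0.294), against the mat centre measured at about (0.606, 0.294).
- **Last checks:**
  - The underside is about 0.175–0.18 m above the mat.
  - The two cameras put the tilt of its long axis at 0.014 and 0.039 rad.
  - The largest joint speed was 0.004 rad/s.
  - The jars, brush rest and brush look unmoved. The clamp was outside the last view; the arm never worked near it.
- **Disagreement found:** the reported TCP lies about 19.5 mm beyond the real finger ends. My first button press therefore stopped short without touching. I measured the offset from the depth image and the contact force, and corrected for it in every later move.

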